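# Load the last slide rack into the dryer and start it

## Robot

A 6-joint arm with a two-finger parallel gripper is mounted at the origin on the work surface. World frame = base frame: x ahead of the robot, y to its left, z up, the work surface at z = 0. Lengths are in m, angles in rad, forces in N, time in s.
With the tool pointing down it reaches from about 0.35 to 0.975 m from the base axis. Payload 4.9 kg.
Tool frame: the origin (TCP) lies at the very end of the fingers, on their centre line; the grasp point (between the pads) lies 19 mm behind it; z points along the fingers, y is the line along which they close (so a half turn about z gives the same grasp; the last joint's range is limited). The gripper opens to 85 mm and grips with 20 to 120 N. Pads are 22 mm wide; open, the fingers measure 114 mm over their backs; the gripper's body (76 mm by 85 mm) begins 54 mm behind the grasp point. The pads swing forward as they close: fully open they stand 13 mm farther back than shut.
Start: joints at [1.134, 0.053, 1.613, -0, 1.476, -0.119], TCP at [0.195, 0.594, 0.231] pointing down, gripper open.
Joint ranges: [-3.01, 3.01], [-1.01, 2.22], [0.06, 2.58], [-1.02, 4.17], [0.09, 2.62], [-3.14, 3.14]. Speed limits (rad/s): [2.57, 2.57, 3.14, 3.14, 3.14, 3.14].

## Interface

Orientations are given as a unit quaternion [w, x, y, z].
In Python, from plant import state, optics, ticket, nets gives the robot as it stands. The module is installed in compiled form; this text tells all that it offers.
- The arm moves only by the shell command python3 -m inch 'ROWS' [OPENING]. ROWS is JSON, a list of rows, each an object of numbers: "dx", "dy", "dz": the shift along the tool's x, y, z as a fraction of full scale; "rx", "ry", "rz": the turn, a rotation vector about the tool's x, y, z as a fraction of full scale. In form: [{"dx": .., "dy": .., "dz": .., "rx": .., "ry": .., "rz": ..}, ...]. A call has 1 to 5 rows; each row is the pose to reach, as a shift and turn from the pose commanded when the call began, along the tool's axes at that moment; what a row does not reach only later rows make up. Full scale, the value 1, is 0.8 m for a shift and 1.5 rad for a turn. A row lasts 1/10 s, in which the tool goes at most 50 mm and 8.59 degrees, less where a joint would pass 70% of its speed; a pose out of reach is approached as far as the arm can. A call with a number of a shift or a turn outside -1 to 1 is refused whole. A call with a gripper value outside its range is refused whole. OPENING is the opening, from -1 (shut) to 1 (fully open), set as the call begins (- or left out, the last holds). The fingers move at their own pace and stop on an object; the grip force is fixed at half the most. Time passes only in rows, so rows that repeat a pose let the fingers close. It gives the time, the measured TCP pose, the force, the opening and the grip force at its end, in the units of the state.
- state(): the state, without advancing time (a new reading comes with each control period).
- optics.grab_frame(name): name is "scene" or "top" or "wrist"; returns the picture (420x560x3 uint8, red, green, blue); there is no depth.
- optics.camera_info(name): a dict with "fx", "fy", "cx", "cy" (pixels), "k1" (the pictures are not rectified: a ray, as slopes to the right and down, at radius r is drawn at 1 + k1 r^2 times it, then the intrinsics apply), "R" (3x3) and "t" (3): a world point X has camera coordinates R X + t. Camera axes: x right, y down, z forward; pixel columns grow to the right and rows downward; lengths in m; the calibration is good to about 2 mm. A picture is of the moment at which its call begins: read the wrist's pose just before it. camera_info takes no time and is no camera call; for the wrist camera it gives the pose at the moment of the call.
- ticket.job_done(): hands the job in; it is judged then, once.
Trained networks look in the newest picture that a camera, given by its name, has taken for a name from the list of things; names that differ only in an ending like _2 or _b are one class to them, and where a whole thing is asked for, a point or a joint stands for the part that bears it (a point fixed in the world has none). Each returns a list of dicts, best first, with "confidence" (0 to 1); they miss things now and then, are a little off and sometimes report something else, mostly with a low value. They report only what shows in the picture. A call takes as long as a camera call.
- nets.boxes_of(camera, name): "bbox" ([centre column, centre row, width, height] in pixels, round what is visible of it).
- nets.outline_of(camera, name): "pixels" (420x560 bool, what is visible of it) and "bbox" ([centre column, centre row, width, height] in pixels, round what is visible of it).
The state is a dict: "time": time; "joint_pos": joint angles; "joint_vel": joint speeds; "joint_efforts": joint torques, N m; "tool_pos": TCP position; "tool_rot": TCP orientation; "contact_force": force on the tool from outside, world axes, zero at the start; "ft_torque": the same for the moment, N m; "gripper_width": opening from 0.0 (shut) to 1.0 (fully open); "grasp_force": force on a finger pad.
Only numpy, scipy, OpenCV 4.12 (cv2) and the standard library are available. Lean on these libraries where they do the work, as an engineer would, in place of code of your own. Each camera call takes 0.05 s, during which the arm holds its last target. There are 200 camera calls.

## Task

Put the slide rack that stands on the bench into the slide dryer: lower it gently, upright, into the gap between the two racks already hanging there, so that it hangs by both ears on the dryer's two rails, and leave those two where they hang. Then pull the clear cover fully shut, and start the dryer: turn the start knob clockwise to its stop and let go, so that it springs back. Leave the other things on the bench alone.

Things in the scene. Friction and masses are not known exactly. Their poses are not given: they have to be found in the camera images.
- dryer: Slide dryer, white, fixed. Origin on the bench under the middle of its open-topped chamber; x to its back (away from the robot), y to its left, z up. Chamber inside: x -77 to 77 mm, y -105 to 105, floor 18 mm up, rim 150 mm up; outside, the machine spans x -90 to 267, y -125 to 265. Blower housing behind the chamber, 150 mm high. Cover guides along y = +-121 mm, 162 mm high
- rail_front (a point): Top of the front hanging rail, at its middle: dryer x = -50 mm, 86 mm above the bench. A steel bar 8 mm thick that runs along dryer y across the whole chamber
- rail_back (a point): The same on the back rail, dryer x = +50 mm
- panel (a point): Middle of the control panel's face, 118 mm above the bench, beside the chamber on its left. The panel (dryer x -90 to 30 mm, y 125 to 265) slopes at 28 degrees, from 86 mm high at the front up to 150 mm; the start knob is on it, 10 mm down the slope from the middle
- rack: The slide rack to load, standing on the bench: steel frame full of glass slides, 84 mm long (x), 34 mm wide (y), slides 76 mm high, about 0.24 kg. Origin at the middle of its underside, z up. Alike end for end, may hang either way round. Hung on the rails, its x lies along dryer x and its origin is 24 mm above the bench
- rack_grip (a point): Middle of the rack's carrying handle, 108 mm above its origin: a black grip 58 mm long along rack x, 10 mm wide in y, 14 mm high, 25 mm clear of the slides below. Axes as the rack's
- rack_ear (a point): Underside of the ear at the rack's +x end, where it rests on a rail: 62 mm above the rack's origin, 50 mm out. Ears at both ends, 18 mm wide, stick out to x = +-64 mm and end in a lip, inner face at +-61 mm, turned down to 48 mm above the origin; lips hang outside the rails (7 mm of play each way)
- rack_left: A rack of the same make, hanging loose in the dryer on the +y side of the gap; origin and axes as for the rack
- rack_right: A rack of the same make, hanging loose on the -y side of the gap. The two hang 90 to 100 mm apart centre to centre, their handles as high as the rack's once hung, so fingers opened wide between them would push them
- cover (a joint): Clear sliding cover of the dryer, m along dryer x: 0 fully shut over the chamber, 0.180 fully open over the blower housing (start 0.167 or more). Pulled towards the front to shut; it slides against 1.5 to 3 N and stays where it is left. Its top lies 158 mm above the bench
- cover_grip (a point): Middle of the cover's handle, a black round bar 12 mm thick and 90 mm long along dryer y, 28 mm above the cover's top, near the cover's front edge, with free space under it; axes as the dryer's
- start_knob (a joint): Start knob on the sloping panel, rad: 0 at rest, grows clockwise as the operator looks at the panel, hard stop at 1.047 (60 degrees). A spring turns it back to 0 when let go: 0.06 N m at rest, 0.22 N m at the stop
- knob_grip (a point): On the knob's axis, 28 mm out from the panel: where to grip. Black bar 56 mm long, 14 mm wide, top 35 mm out from the panel, on a round skirt of radius 29 mm, 8 mm high. Site z points out along the knob's axis (28 degrees from vertical, leaning to the dryer's front); point x runs along the bar and turns with it, at rest straight up the slope
- bottle: Bystander: amber bottle with black cap, 68 mm thick, 150 mm high; origin under its middle
- slide_box: Bystander: flat blue slide box, 175 x 95 mm, 36 mm high; origin under its middle
- tally: Bystander: steel tally counter, 48 mm across, 44 mm high; origin under its middle
- jar: Bystander: open glass staining jar, 72 mm across, 85 mm high; origin under its middle

How it is judged:
By the outcome, as a careful person would: the job done as asked, in the order asked, and still so for the second after the job is handed in, with the robot touching nothing.
It also fails if it takes over 72 s, if anything falls off the work surface, if the arm or the gripper's body presses on something with over 40 N, if the wrist force passes 120 N, or if a joint passes its speed limit or range.

## Working session

There is one attempt and no reset: what is moved stays moved. The work goes in short steps, Python scripts to look and compute and a shell command to move; the robot and the scene stay as the last step left them, time stands still between calls to the robot, and variables do not carry over. Pictures are saved under pics/ and viewed, at most 10 in all, crops included, and the job is handed in when it is done.

```bash
mkdir -p pics; cat > h.py <<'E'
import numpy as np, cv2
from scipy.spatial.transform import Rotation as Rn
from plant import state, optics, ticket, nets
def info(n):
    c=optics.camera_info(n); return c
def ray(c,u,v):
    d=np.array([(u-c["cx"])/c["fx"],(v-c["cy"])/c["fy"]]); p=d.copy()
    for _ in range(20): p=d/(1+c["k1"]*(p@p))
    R=np.array(c["R"]);t=np.array(c["t"])
    return -R.T@t, R.T@np.array([p[0],p[1],1.])
def atz(c,u,v,z):
    o,d=ray(c,u,v); return o+d*(z-o[2])/d[2]
def proj(c,X):
    q=np.array(c["R"])@np.array(X)+np.array(c["t"]); s=q[:2]/q[2]; s=s*(1+c["k1"]*(s@s))
    return np.array([s[0]*c["fx"]+c["cx"],s[1]*c["fy"]+c["cy"]])
def save(n,f):
    im=optics.grab_frame(n); cv2.imwrite("pics/"+f,im[:,:,::-1]); return im
def q2R(q): return Rn.from_quat([q[1],q[2],q[3],q[0]])
def go(p,Rt=None):
    "shift/turn fractions from current measured pose to TCP p, rotation matrix Rt"
    s=state(); R=q2R(s["tool_rot"]); d=R.inv().apply(np.array(p)-s["tool_pos"])/.8
    r=np.zeros(3) if Rt is None else (R.inv()*Rn.from_matrix(Rt)).as_rotvec()/1.5
    print("d",d.round(4),"r",r.round(4))
E
python3 - <<'E'
from h import *
s=state();print({k:np.round(v,3) for k,v in s.items()})
a=save("top","a.png");b=save("scene","b.png")
for n in("top","scene"):
    c=info(n);o,d=ray(c,280,210);print(n,o.round(3),d.round(3),c["fx"],c["k1"])
    for k in["dryer","rack","cover","cover_grip","start_knob","rack_grip","bottle","slide_box","tally","jar"]:
        for r in nets.boxes_of(n,k)[:4]: print(n,k,round(r["confidence"],2),np.round(r["bbox"]),atz(c,*r["bbox"][:2],0.13).round(3))
E
```

```text
{'time': np.float64(0.0), 'joint_pos': array([ 1.134,  0.053,  1.614, -0.   ,  1.476, -0.119]), 'joint_vel': array([-0.   ,  0.001,  0.001, -0.001,  0.   , -0.001]), 'joint_efforts': array([-1.0000e-03, -3.9369e+01, -3.7018e+01, -0.0000e+00,  7.0000e-03,
        0.0000e+00]), 'tool_pos': array([0.195, 0.593, 0.23 ]), 'tool_rot': array([-0.   ,  0.158,  0.987, -0.001]), 'contact_force': array([-0.52 ,  0.407, -0.388]), 'ft_torque': array([-0.038, -0.036, -0.026]), 'grasp_force': np.float64(0.0), 'gripper_width': np.float64(1.0)}
top [ 0.502 -0.006  1.324] [ 0.073 -0.037 -0.997] 470.1377230177867 0.008944188424762608
top dryer 0.83 [248. 182. 166. 157.] [0.663 0.031 0.13 ]
top dryer 0.23 [392. 272.  30.  29.] [ 0.426 -0.332  0.13 ]
top rack 0.37 [248. 179. 170. 159.] [0.67  0.029 0.13 ]
top cover 0.65 [271. 142. 101.  73.] [ 0.765 -0.03   0.13 ]
top cover 0.29 [294. 213.  17.  46.] [ 0.581 -0.085  0.13 ]
top cover_grip 0.7 [271. 142.  94.  77.] [ 0.765 -0.031  0.13 ]
top start_knob 0.96 [202. 239.  27.  26.] [0.519 0.15  0.13 ]
top rack_grip 0.89 [142. 266.  27.  51.] [0.454 0.301 0.13
[... 435 characters left out ...]
0.13 ]
scene cover 0.55 [266. 292. 123.  88.] [ 0.747 -0.031  0.13 ]
scene cover_grip 0.79 [266. 292. 122.  81.] [ 0.746 -0.032  0.13 ]
scene cover_grip 0.67 [158. 188.  32.  55.] [ 0.483 -0.323  0.13 ]
scene cover_grip 0.39 [293. 233.  12.  40.] [0.593 0.013 0.13 ]
scene start_knob 0.63 [355. 213.  24.  22.] [0.527 0.153 0.13 ]
scene rack_grip 0.74 [422. 215.  24.  54.] [0.522 0.306 0.13 ]
scene bottle 0.62 [159. 188.  29.  48.] [ 0.482 -0.321  0.13 ]
scene slide_box 0.94 [442. 280.  45.  78.] [0.692 0.331 0.13 ]
scene tally 0.93 [151. 272.  22.  23.] [ 0.718 -0.281  0.13 ]
scene tally 0.37 [302. 276. 206. 172.] [0.704 0.039 0.13 ]
scene jar 0.66 [113. 271.  37.  44.] [ 0.722 -0.362  0.13 ]
```

View pics/a.png

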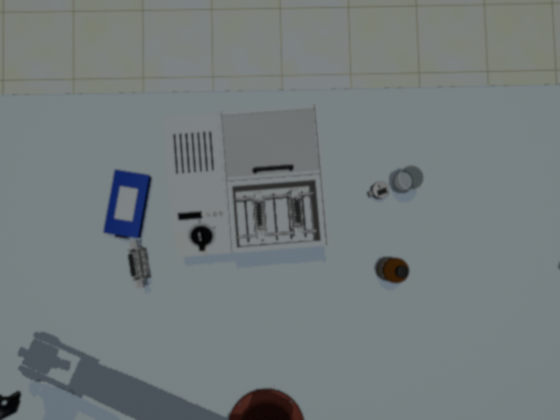

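View pics/b.png

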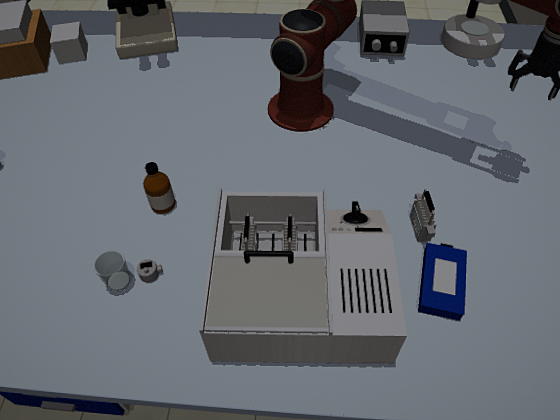

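The top view shows the dryer at (170–325, 105–255), with its open chamber around (278,215) and the cover handle at (273,169). The knob is at (201,236) and the rack at (139,264), next to the blue box. Next I'll zoom in.

```bash
python3 - <<'E'
import cv2,numpy as np
a=cv2.imread("pics/a.png")
d=cv2.resize(a[155:260,220:335],None,fx=5,fy=5,interpolation=cv2.INTER_CUBIC)
r=cv2.resize(a[235:290,120:158],None,fx=5,fy=5,interpolation=cv2.INTER_CUBIC)
k=cv2.resize(a[205:255,180:218],None,fx=5,fy=5,interpolation=cv2.INTER_CUBIC)
o=np.zeros((530,575+200,3),np.uint8);o[:525,:575]=d;o[:275,580:770]=r;o[277:527,580:770]=k
o=np.clip(o*1.5,0,255).astype(np.uint8)
cv2.imwrite("pics/c.png",o)
E
```

```text
(no output)
```

View pics/c.png

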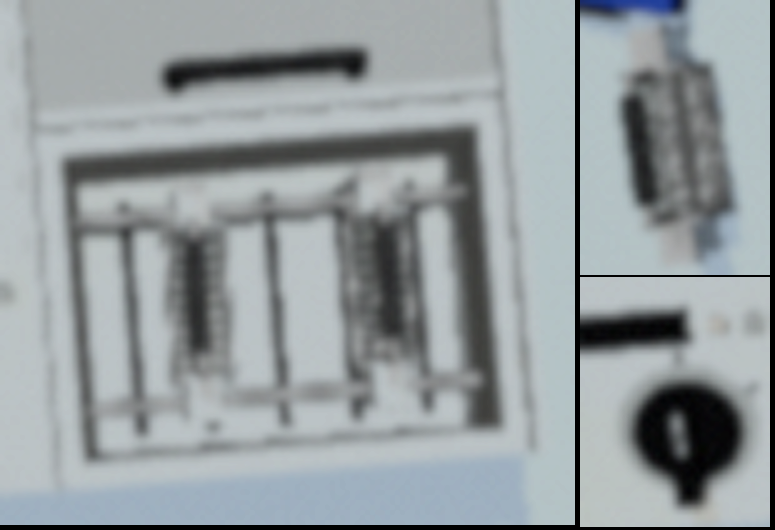

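The zoom shows these positions:

| Item | Pixels |
|---|---|
| Rack handle | (130,254)–(133,276) |
| Chamber inner corners | (233,187), (315,181), (320,240), (238,247) |
| Hanging rack handles, centres | (259.6,213) and (297.6,211) |
| Cover handle | (254.4,170)–(292,167.4) |
| Knob skirt | around (202,236) |

```bash
python3 - <<'E'
from h import *
c=info("top")
P=lambda u,v,z:atz(c,u,v,z)
cs=np.array([P(*p,.15) for p in[(233,187),(315,180.6),(320,240),(237.6,247)]]);print(cs.round(3),cs.mean(0).round(3))
e=np.array([[77,105],[77,-105],[-77,-105],[-77,105]])/1000
x=(cs-cs.mean(0))[:,:2];th=np.arctan2((e[:,0]*x[:,1]-e[:,1]*x[:,0]).sum(),(e*x).sum());print("yaw deg",np.degrees(th))
R=Rn.from_euler('z',th).as_matrix();o=cs.mean(0)*[1,1,0]
for n,p in dict(hl=(254.4,170,.19),hr=(292,167.4,.19),Lb=(258,202,.139),Lf=(261,225,.139),Rb=(296,199.4,.139),Rf=(299,222,.139),Kskirt=(201.6,235.8,.12)).items():
    w=P(*p);print(n,w.round(3),"dryer",(R.T@(w-o)).round(3))
for p in[(130,254),(133,276)]:print("rack",P(*p,.115).round(3))
m=P(131.5,265,.115)
# wrist cam
s=state();w=info("wrist");print("wrist cam pos in tool",q2R(s["tool_rot"]).inv().apply(ray(w,280,210)[0]-s["tool_pos"]).round(3),q2R(s["tool_rot"]).inv().apply(ray(w,280,210)[1]).round(3))
# target: TCP above rack, tool y along rack y
ps=P(133,276,.115)-P(130,254,.115); yaw=np.arctan2(-ps[1],-ps[0]);print("rack yaw",np.degrees(yaw))
x=np.array([np.cos(yaw),np.sin(yaw),0]);z=np.array([0,0,-1.])
for sg in(1,-1):
    Rt=np.stack([sg*x,np.cross(z,sg*x),z],1)
    go([*(m[:2]),.25],Rt)
print(q2R(s["tool_rot"]).as_matrix().round(2))
E
```

```text
[[ 0.648  0.067  0.15 ]
 [ 0.66  -0.139  0.15 ]
 [ 0.51  -0.148  0.15 ]
 [ 0.497  0.058  0.15 ]] [ 0.579 -0.04   0.15 ]
yaw deg 3.361629127213413
hl [0.683 0.012 0.19 ] dryer [0.107 0.046 0.19 ]
hr [ 0.688 -0.08   0.19 ] dryer [ 0.107 -0.046  0.19 ]
Lb [0.61  0.005 0.139] dryer [0.034 0.044 0.139]
Lf [ 0.551 -0.001  0.139] dryer [-0.025  0.041  0.139]
Rb [ 0.614 -0.091  0.139] dryer [ 0.032 -0.053  0.139]
Rf [ 0.557 -0.097  0.139] dryer [-0.025 -0.055  0.139]
Kskirt [0.528 0.151 0.12 ] dryer [-0.04   0.194  0.12 ]
rack [0.486 0.335 0.115]
rack [0.43  0.327 0.115]
wrist cam pos in tool [ 0.07  -0.001 -0.143] [-0.296  0.006  0.955]
rack yaw 7.450539858354764
d [-0.4141 -0.2094 -0.0234] r [-0.      0.      1.7958]
d [-0.4141 -0.2094 -0.0234] r [-0.     -0.     -0.2986]
[[-0.95  0.31 -0.  ]
 [ 0.31  0.95 -0.  ]
 [-0.   -0.   -1.  ]]
```

```bash
python3 -m inch '[{"dx":-0.414,"dy":-0.21,"dz":-0.04,"rz":-0.2986},{"dx":-0.414,"dy":-0.21,"dz":-0.04,"rz":-0.2986},{"dx":-0.414,"dy":-0.21,"dz":-0.04,"rz":-0.2986},{"dx":-0.414,"dy":-0.21,"dz":-0.04,"rz":-0.2986},{"dx":-0.414,"dy":-0.21,"dz":-0.04,"rz":-0.2986}]' 1
python3 - <<'E'
from h import *
x=np.array([np.cos(.13),np.sin(.13),0]);z=np.array([0,0,-1.])
go([.458,.331,.26],np.stack([-x,np.cross(z,-x),z],1))
E
```

```text
d [-0.4146 -0.2093 -0.0359] r [-0.     -0.     -0.2985]validation failed for argument at $[0]...
```

```bash
python3 -m inch '[{"dx":-0.414,"dy":-0.21,"dz":-0.04,"rx":0,"ry":0,"rz":-0.2986},{"dx":-0.414,"dy":-0.21,"dz":-0.04,"rx":0,"ry":0,"rz":-0.2986},{"dx":-0.414,"dy":-0.21,"dz":-0.04,"rx":0,"ry":0,"rz":-0.2986},{"dx":-0.414,"dy":-0.21,"dz":-0.04,"rx":0,"ry":0,"rz":-0.2986},{"dx":-0.414,"dy":-0.21,"dz":-0.04,"rx":0,"ry":0,"rz":-0.2986}]' 1
python3 - <<'E'
from h import *
x=np.array([np.cos(.13),np.sin(.13),0]);z=np.array([0,0,-1.])
go([.458,.331,.26],np.stack([-x,np.cross(z,-x),z],1))
E
```

```text
time: 1.6
tool_pos: [0.3669, 0.4212, 0.2525]
tool_rot: [0.0, -0.065, 0.998, 0.0]
contact_force: [0.6, 0.8, -0.2]
gripper_width: 1.0
grasp_force: 0.0
d [-0.0981 -0.1267 -0.0093] r [0.0002 0.0004 0.0007]
```

```bash
python3 -m inch '[{"dx":-0.098,"dy":-0.127,"dz":-0.009,"rx":0,"ry":0,"rz":0},{"dx":-0.098,"dy":-0.127,"dz":-0.009,"rx":0,"ry":0,"rz":0},{"dx":-0.098,"dy":-0.127,"dz":-0.009,"rx":0,"ry":0,"rz":0},{"dx":-0.098,"dy":-0.127,"dz":-0.009,"rx":0,"ry":0,"rz":0},{"dx":-0.098,"dy":-0.127,"dz":-0.009,"rx":0,"ry":0,"rz":0}]' 1
python3 - <<'E'
from h import *
c=info("wrist");im=save("wrist","d.png")
for k in("rack_grip","rack"):
  for r in nets.outline_of("wrist",k)[:3]:
    m=r["pixels"].astype(np.uint8); q=cv2.minAreaRect(np.argwhere(m)[:,::-1].astype(np.float32)); print(k,r["confidence"],r["bbox"],q)
print(c["cx"],state()["tool_pos"],proj(c,[.458,.331,.115]))
g=cv2.cvtColor(im,cv2.COLOR_RGB2GRAY)
E
```

```text
time: 2.1
tool_pos: [0.457, 0.3318, 0.2594]
tool_rot: [-0.0, -0.064, 0.998, 0.0]
contact_force: [-0.6, 0.3, 0.1]
gripper_width: 0.999
grasp_force: 0.0
rack_grip 0.9 [281.6, 177.2, 38.5, 124.3] ((280.9372863769531, 175.9890594482422), (124.38612365722656, 34.064353942871094), 88.56790161132812)
rack 0.56 [280.8, 174.8, 33.4, 124.7] ((280.5, 176.0), (124.0, 33.0), 90.0)
278.28410024082774 [0.45603613 0.33288478 0.25922509] [277.97817319 190.36661816]
```

View pics/d.png

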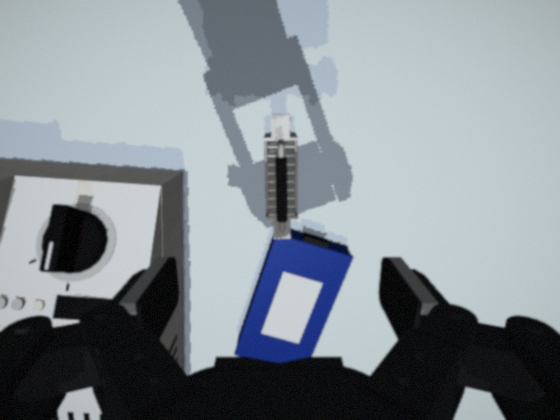

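The wrist view shows the rack's black handle at (281.5,158)–(282,222), in line with the tool. The blue box starts just past the rack's far end, around (277,236).

```bash
python3 - <<'E'
from h import *
c=info("wrist");a=atz(c,281,158,.115);b=atz(c,282,222,.115);print(a,b,a-b,np.degrees(np.arctan2((b-a)[1],(b-a)[0])))
m=(a+b)/2;print(m)
yaw=np.arctan2((b-a)[1],(b-a)[0]);x=np.array([np.cos(yaw),np.sin(yaw),0]);z=np.array([0,0,-1.])
go([m[0],m[1],.099-.008],np.stack([-x,np.cross(z,-x),z],1))
E
```

```text
[0.42863565 0.3309244  0.115     ] [0.4852736  0.33944098 0.115     ] [-0.05663795 -0.00851658  0.        ] 8.55142945666241
[0.45695463 0.33518269 0.115     ]
d [-0.0016  0.0027  0.2103] r [ 0.0001 -0.0002 -0.0117]
```

```bash
python3 -m inch '[{"dx":-0.0016,"dy":0.0027,"dz":0.06,"rx":0,"ry":0,"rz":-0.008},{"dx":-0.0016,"dy":0.0027,"dz":0.12,"rx":0,"ry":0,"rz":-0.008},{"dx":-0.0016,"dy":0.0027,"dz":0.17,"rx":0,"ry":0,"rz":-0.008},{"dx":-0.0016,"dy":0.0027,"dz":0.209,"rx":0,"ry":0,"rz":-0.008},{"dx":-0.0016,"dy":0.0027,"dz":0.209,"rx":0,"ry":0,"rz":-0.008}]' 1
python3 -m inch '[{"dx":0,"dy":0,"dz":0,"rx":0,"ry":0,"rz":0},{"dx":0,"dy":0,"dz":0,"rx":0,"ry":0,"rz":0},{"dx":0,"dy":0,"dz":0,"rx":0,"ry":0,"rz":0},{"dx":0,"dy":0,"dz":0,"rx":0,"ry":0,"rz":0},{"dx":0,"dy":0,"dz":0,"rx":0,"ry":0,"rz":0}]' -1
python3 -m inch '[{"dx":0,"dy":0,"dz":0,"rx":0,"ry":0,"rz":0},{"dx":0,"dy":0,"dz":0,"rx":0,"ry":0,"rz":0},{"dx":0,"dy":0,"dz":0,"rx":0,"ry":0,"rz":0}]' -1
```

```text
time: 2.75
tool_pos: [0.4531, 0.3332, 0.0862]
tool_rot: [-0.005, -0.072, 0.997, -0.002]
contact_force: [-1.5, -0.2, -0.3]
gripper_width: 1.003
grasp_force: 0.0
time: 3.25
tool_pos: [0.4584, 0.3347, 0.0933]
tool_rot: [0.001, -0.071, 0.997, 0.0]
contact_force: [-1.4, -0.5, 0.9]
gripper_width: 0.145
grasp_force: 0.0
time: 3.55
tool_pos: [0.4586, 0.3347, 0.0934]
tool_rot: [0.001, -0.071, 0.997, 0.0]
contact_force: [-1.0, -0.6, 6.1]
gripper_width: 0.1
grasp_force: 60.9
```

```bash
python3 -m inch '[{"dx":0,"dy":0,"dz":-0.04,"rx":0,"ry":0,"rz":0},{"dx":0,"dy":0,"dz":-0.09,"rx":0,"ry":0,"rz":0},{"dx":0,"dy":0,"dz":-0.15,"rx":0,"ry":0,"rz":0},{"dx":0,"dy":0,"dz":-0.21,"rx":0,"ry":0,"rz":0},{"dx":0,"dy":0,"dz":-0.27,"rx":0,"ry":0,"rz":0}]'
python3 - <<'E'
from h import *
def T(y):
  x=np.array([np.cos(y),np.sin(y),0]);z=np.array([0,0,-1.]);return np.stack([-x,np.cross(z,-x),z],1)
go([.579,-.046,.31],T(.0587))
E
```

```text
time: 4.05
tool_pos: [0.457, 0.3339, 0.3084]
tool_rot: [-0.001, -0.071, 0.997, -0.001]
contact_force: [0.6, 0.8, -1.9]
gripper_width: 0.098
grasp_force: 59.9
d [-0.0837 -0.4917 -0.0018] r [-0.0006 -0.0016  0.0555]
```

```bash
python3 -m inch '[{"dx":-0.005,"dy":-0.03,"dz":0,"rx":0,"ry":0,"rz":0.005},{"dx":-0.013,"dy":-0.08,"dz":0,"rx":0,"ry":0,"rz":0.01},{"dx":-0.022,"dy":-0.13,"dz":0,"rx":0,"ry":0,"rz":0.015},{"dx":-0.03,"dy":-0.18,"dz":0,"rx":0,"ry":0,"rz":0.02},{"dx":-0.039,"dy":-0.23,"dz":0,"rx":0,"ry":0,"rz":0.025}]'
python3 -m inch '[{"dx":-0.01,"dy":-0.06,"dz":0,"rx":0,"ry":0,"rz":0.008},{"dx":-0.019,"dy":-0.12,"dz":0,"rx":0,"ry":0,"rz":0.015},{"dx":-0.03,"dy":-0.18,"dz":0,"rx":0,"ry":0,"rz":0.02},{"dx":-0.04,"dy":-0.23,"dz":0,"rx":0,"ry":0,"rz":0.03},{"dx":-0.045,"dy":-0.255,"dz":0,"rx":0,"ry":0,"rz":0.03}]'
python3 -m inch '[{"dx":0,"dy":0,"dz":0,"rx":0,"ry":0,"rz":0},{"dx":0,"dy":0,"dz":0,"rx":0,"ry":0,"rz":0}]'
python3 - <<'E'
from h import *
def T(y):
  x=np.array([np.cos(y),np.sin(y),0]);z=np.array([0,0,-1.]);return np.stack([-x,np.cross(z,-x),z],1)
go([.579,-.046,.31],T(.0587))
im=save("wrist","e.png");c=info("wrist")
R=Rn.from_euler('z',.0587).as_matrix();o=np.array([.579,-.040,0])
for n,p in dict(front_rail_mid=(-.05,0,.086),fL=(-.05,.105,.086),fR=(-.05,-.105,.086),rim_fL=(-.077,.105,.15),rim_fR=(-.077,-.105,.15),L=(0,.0425,.139),Rr=(0,-.054,.139)).items(): print(n,proj(c,o+R@np.array(p)).round(1))
for k in("rack_grip","rack"):
  for r in nets.boxes_of("wrist",k)[:4]: print(k,round(r["confidence"],2),np.round(r["bbox"]))
E
```

```text
time: 4.55
tool_pos: [0.5144, 0.1551, 0.3066]
tool_rot: [-0.001, -0.052, 0.999, -0.0]
contact_force: [0.4, 1.0, -2.3]
gripper_width: 0.096
grasp_force: 59.9
time: 5.05
tool_pos: [0.5717, -0.0457, 0.3063]
tool_rot: [-0.001, -0.028, 1.0, -0.0]
contact_force: [0.9, -0.1, -2.1]
gripper_width: 0.105
grasp_force: 59.8
time: 5.25
tool_pos: [0.5713, -0.0424, 0.3068]
tool_rot: [-0.001, -0.029, 1.0, 0.001]
contact_force: [0.0, 0.2, -2.0]
gripper_width: 0.101
grasp_force: 59.8
d [-0.0093 -0.0051 -0.0041] r [ 0.0008 -0.0016  0.0001]
front_rail_mid [280.  133.3]
fL [379.6 133.5]
fR [180.3 133.3]
rim_fL [403.8 107.1]
rim_fR [157.2 106.9]
L [325.3 191.6]
Rr [223.  191.6]
rack_grip 0.91 [280. 239.  73. 243.]
rack 0.96 [279. 239.  68. 244.]
```

View pics/e.png

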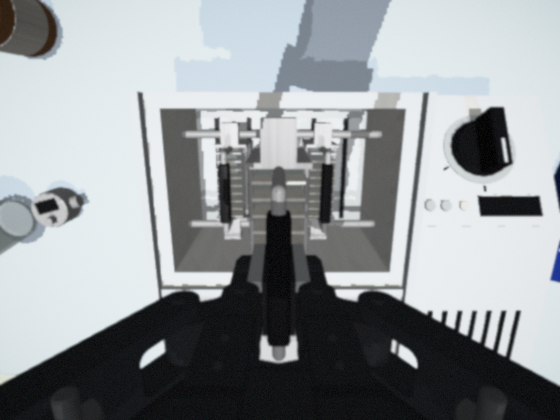

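The picture matches my dryer pose to about 1 px. The neighbouring handles are at (326,193) and (224,193), the front rail is on row 133, and the held rack is centred between them. I'll start lowering.

```bash
python3 -m inch '[{"dx":-0.0105,"dy":-0.004,"dz":0,"rx":0,"ry":-0.0016,"rz":0},{"dx":-0.0105,"dy":-0.004,"dz":0,"rx":0,"ry":-0.0016,"rz":0},{"dx":-0.0105,"dy":-0.004,"dz":0.03,"rx":0,"ry":-0.0016,"rz":0},{"dx":-0.0105,"dy":-0.004,"dz":0.06,"rx":0,"ry":-0.0016,"rz":0},{"dx":-0.0105,"dy":-0.004,"dz":0.09,"rx":0,"ry":-0.0016,"rz":0}]'
python3 -m inch '[{"dx":0,"dy":0,"dz":0.025,"rx":0,"ry":0,"rz":0},{"dx":0,"dy":0,"dz":0.05,"rx":0,"ry":0,"rz":0},{"dx":0,"dy":0,"dz":0.075,"rx":0,"ry":0,"rz":0},{"dx":0,"dy":0,"dz":0.09,"rx":0,"ry":0,"rz":0},{"dx":0,"dy":0,"dz":0.09,"rx":0,"ry":0,"rz":0}]'
python3 - <<'E'
from h import *
def T(y):
  x=np.array([np.cos(y),np.sin(y),0]);z=np.array([0,0,-1.]);return np.stack([-x,np.cross(z,-x),z],1)
go([.580,-.0455,.1174],T(.0587));s=state();print(s["contact_force"],s["tool_pos"])
im=save("wrist","f.png");c=info("wrist")
E
```

```text
time: 5.9
tool_pos: [0.5807, -0.0448, 0.2356]
tool_rot: [0.002, -0.03, 1.0, -0.0]
contact_force: [-0.2, -0.4, -1.0]
gripper_width: 0.102
grasp_force: 59.9
time: 6.4
tool_pos: [0.5793, -0.0446, 0.1618]
tool_rot: [-0.001, -0.03, 1.0, 0.001]
contact_force: [0.1, 1.1, -3.2]
gripper_width: 0.101
grasp_force: 59.8
d [-0.0009 -0.0012  0.0555] r [ 0.0008 -0.0012  0.0009]
[ 0.12784413  1.06786168 -3.2150292 ] [ 0.57932159 -0.0446226   0.16178807]
```

View pics/f.png

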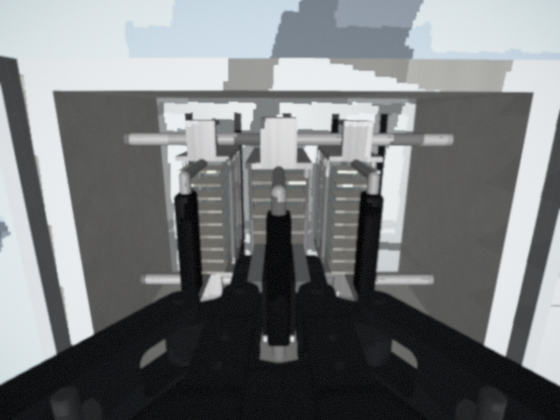

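Our rack is centred between the neighbours (handles at columns 188 and 371, ours at 279), and its ear lines up with theirs. Next I'll lower it gently.

```bash
python3 -m inch '[{"dx":-0.001,"dy":-0.001,"dz":0.012,"rx":0,"ry":0,"rz":0},{"dx":-0.001,"dy":-0.001,"dz":0.024,"rx":0,"ry":0,"rz":0},{"dx":-0.001,"dy":-0.001,"dz":0.036,"rx":0,"ry":0,"rz":0},{"dx":-0.001,"dy":-0.001,"dz":0.044,"rx":0,"ry":0,"rz":0},{"dx":-0.001,"dy":-0.001,"dz":0.048,"rx":0,"ry":0,"rz":0}]'
python3 -m inch '[{"dx":0,"dy":0,"dz":0.002,"rx":0,"ry":0,"rz":0},{"dx":0,"dy":0,"dz":0.004,"rx":0,"ry":0,"rz":0},{"dx":0,"dy":0,"dz":0.006,"rx":0,"ry":0,"rz":0},{"dx":0,"dy":0,"dz":0.007,"rx":0,"ry":0,"rz":0},{"dx":0,"dy":0,"dz":0.007,"rx":0,"ry":0,"rz":0}]'
```

```text
time: 6.95
tool_pos: [0.581, -0.0458, 0.1244]
tool_rot: [0.0, -0.03, 1.0, 0.0]
contact_force: [-0.7, 0.4, -2.7]
gripper_width: 0.101
grasp_force: 59.9
time: 7.45
tool_pos: [0.5816, -0.0459, 0.1202]
tool_rot: [0.001, -0.03, 1.0, 0.0]
contact_force: [0.2, 0.0, -2.9]
gripper_width: 0.102
grasp_force: 59.9
```

```bash
python3 -m inch '[{"dx":0.001,"dy":0,"dz":0.001,"rx":0,"ry":0,"rz":0},{"dx":0.001,"dy":0,"dz":0.002,"rx":0,"ry":0,"rz":0},{"dx":0.001,"dy":0,"dz":0.003,"rx":0,"ry":0,"rz":0},{"dx":0.001,"dy":0,"dz":0.003,"rx":0,"ry":0,"rz":0}]'
```

```text
time: 7.85
tool_pos: [0.5807, -0.0459, 0.1176]
tool_rot: [0.001, -0.03, 1.0, 0.0]
contact_force: [0.5, 0.2, -1.9]
gripper_width: 0.099
grasp_force: 59.9
```

```bash
python3 -m inch '[{"dx":0,"dy":0,"dz":0.001,"rx":0,"ry":0,"rz":0},{"dx":0,"dy":0,"dz":0.001,"rx":0,"ry":0,"rz":0},{"dx":0,"dy":0,"dz":0.002,"rx":0,"ry":0,"rz":0},{"dx":0,"dy":0,"dz":0.002,"rx":0,"ry":0,"rz":0}]'
```

```text
time: 8.25
tool_pos: [0.581, -0.046, 0.1173]
tool_rot: [0.001, -0.03, 1.0, -0.0]
contact_force: [-3.5, 1.5, 5.7]
gripper_width: 0.107
grasp_force: 60.8
```

The rack now rests on the rails: the downward load has turned into a 5.7 N upward reaction. I'll open the fingers slightly and retreat.

```bash
python3 -m inch '[{"dx":0,"dy":0,"dz":0,"rx":0,"ry":0,"rz":0},{"dx":0,"dy":0,"dz":0,"rx":0,"ry":0,"rz":0},{"dx":0,"dy":0,"dz":0,"rx":0,"ry":0,"rz":0},{"dx":0,"dy":0,"dz":0,"rx":0,"ry":0,"rz":0}]' -0.45
python3 -m inch '[{"dx":0,"dy":0,"dz":-0.01,"rx":0,"ry":0,"rz":0},{"dx":0,"dy":0,"dz":-0.03,"rx":0,"ry":0,"rz":0},{"dx":0,"dy":0,"dz":-0.07,"rx":0,"ry":0,"rz":0},{"dx":0,"dy":0,"dz":-0.12,"rx":0,"ry":0,"rz":0},{"dx":0,"dy":0,"dz":-0.18,"rx":0,"ry":0,"rz":0}]' -0.45
python3 -m inch '[{"dx":0.05,"dy":0,"dz":-0.06,"rx":0,"ry":0,"rz":0},{"dx":0.05,"dy":0,"dz":-0.06,"rx":0,"ry":0,"rz":0},{"dx":0.05,"dy":0,"dz":-0.06,"rx":0,"ry":0,"rz":0}]' -0.45
python3 - <<'E'
from h import *
save("wrist","g.png");s=state();print(s["tool_pos"])
c=info("wrist");R=Rn.from_euler('z',.0587).as_matrix();o=np.array([.579,-.040,0])
for p in [(.107,.045,.186),(.107,-.045,.186)]:print(proj(c,o+R@np.array(p)).round(1))
E
```

```text
time: 8.65
tool_pos: [0.5808, -0.0459, 0.1159]
tool_rot: [0.001, -0.03, 1.0, 0.0]
contact_force: [0.9, -0.8, -0.2]
gripper_width: 0.274
grasp_force: 0.0
time: 9.15
tool_pos: [0.5797, -0.0458, 0.2616]
tool_rot: [0.0, -0.03, 1.0, 0.0]
contact_force: [0.2, 0.2, -0.2]
gripper_width: 0.273
grasp_force: 0.0
time: 9.45
tool_pos: [0.541, -0.0486, 0.3125]
tool_rot: [0.005, -0.03, 1.0, -0.001]
contact_force: [0.6, -0.4, 0.2]
gripper_width: 0.275
grasp_force: 0.0
[ 0.54061564 -0.04842683  0.30952829]
[334.  345.9]
[237.4 345.9]
```

View pics/g.png

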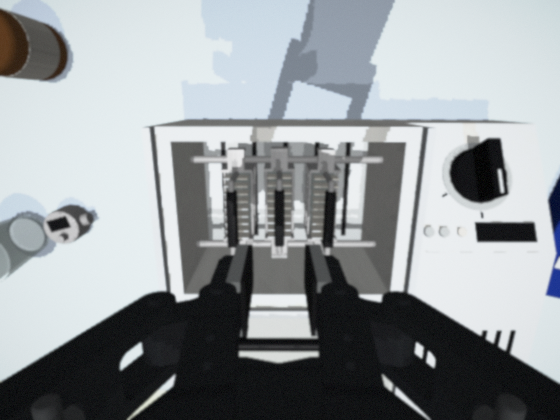

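The rack hangs by both ears, centred between undisturbed neighbours. The cover bar shows near row 344, as predicted. I'll shut the fingers, go behind the bar and push it forward.

```bash
cat >> h.py <<'E'
D=Rn.from_euler('z',.0587).as_matrix();o=np.array([.579,-.040,0])
def T(y):
  x=np.array([np.cos(y),np.sin(y),0]);z=np.array([0,0,-1.]);return np.stack([-x,np.cross(z,-x),z],1)
def dry(p): return o+D@np.array(p)
def indry(): print("in dryer",(D.T@(state()["tool_pos"]-o)).round(4))
E
python3 -c "
from h import *
go(dry([.147,0,.30]),T(.0587))"
```

```text
d [-0.2322  0.0076  0.0132] r [-0.0005  0.0036  0.0004]
```

```bash
python3 -m inch '[{"dx":-0.05,"dy":0.0076,"dz":0,"rx":0,"ry":0.003,"rz":0},{"dx":-0.11,"dy":0.0076,"dz":0.005,"rx":0,"ry":0.003,"rz":0},{"dx":-0.17,"dy":0.0076,"dz":0.01,"rx":0,"ry":0.003,"rz":0},{"dx":-0.232,"dy":0.0076,"dz":0.013,"rx":0,"ry":0.003,"rz":0},{"dx":-0.232,"dy":0.0076,"dz":0.013,"rx":0,"ry":0.003,"rz":0}]' -1
python3 -m inch '[{"dx":0,"dy":0,"dz":0.05,"rx":0,"ry":0,"rz":0},{"dx":0,"dy":0,"dz":0.08,"rx":0,"ry":0,"rz":0},{"dx":0,"dy":0,"dz":0.08,"rx":0,"ry":0,"rz":0}]' -1
python3 -c "
from h import *
indry();go(dry([.147,0,.168]),T(.0587))
save('scene','s1.png')
im=cv2.imread('pics/s1.png')[160:340,190:400];cv2.imwrite('pics/s1c.png',cv2.resize(im,None,fx=3,fy=3))"
```

```text
time: 10.0
tool_pos: [0.7281, -0.0307, 0.2869]
tool_rot: [-0.007, -0.03, 1.0, 0.001]
contact_force: [-1.2, -0.6, -1.4]
gripper_width: -0.006
grasp_force: 0.0
time: 10.3
tool_pos: [0.7218, -0.0306, 0.2254]
tool_rot: [-0.008, -0.03, 1.0, 0.001]
contact_force: [0.1, -0.2, -0.1]
gripper_width: -0.002
grasp_force: 0.0
in dryer [0.1431 0.001  0.2254]
d [-0.006  -0.0015  0.0716] r [ 0.0019 -0.0102  0.0007]
```

View pics/s1c.png

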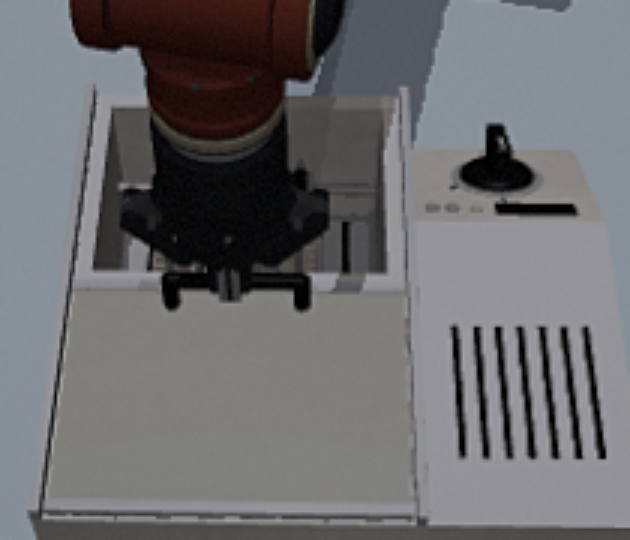

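The closed fingers are in front of the bar's centre as seen from behind, at (230,285) in the crop, so they sit behind the bar. Next I'll descend and push.

```bash
python3 -m inch '[{"dx":-0.006,"dy":-0.001,"dz":0,"rx":0,"ry":-0.01,"rz":0},{"dx":-0.006,"dy":-0.001,"dz":0.03,"rx":0,"ry":-0.01,"rz":0},{"dx":-0.006,"dy":-0.001,"dz":0.055,"rx":0,"ry":-0.01,"rz":0},{"dx":-0.006,"dy":-0.001,"dz":0.07,"rx":0,"ry":-0.01,"rz":0},{"dx":-0.006,"dy":-0.001,"dz":0.07,"rx":0,"ry":-0.01,"rz":0}]'
python3 -m inch '[{"dx":0.01,"dy":0,"dz":0,"rx":0,"ry":0,"rz":0},{"dx":0.02,"dy":0,"dz":0,"rx":0,"ry":0,"rz":0},{"dx":0.04,"dy":0,"dz":0,"rx":0,"ry":0,"rz":0},{"dx":0.06,"dy":0,"dz":0,"rx":0,"ry":0,"rz":0},{"dx":0.08,"dy":0,"dz":0,"rx":0,"ry":0,"rz":0}]'
python3 -c "
from h import *
indry()"
```

```text
time: 10.85
tool_pos: [0.7294, -0.0317, 0.1772]
tool_rot: [0.006, -0.03, 1.0, 0.0]
contact_force: [0.1, -0.5, -0.5]
gripper_width: 0.001
grasp_force: 0.0
time: 11.35
tool_pos: [0.6666, -0.0357, 0.1798]
tool_rot: [0.009, -0.03, 1.0, -0.0]
contact_force: [3.1, 0.2, 1.2]
gripper_width: 0.0
grasp_force: 1.2
in dryer [ 0.0877 -0.0009  0.1798]
```

```bash
python3 -c "
from h import *
go(dry([.0877,0,.170]),T(.0587))"
```

```text
d [0.0003 0.0011 0.0123] r [-0.0005  0.0123  0.0006]
```

```bash
python3 -m inch '[{"dx":0.01,"dy":0.001,"dz":0.006,"rx":0,"ry":0.006,"rz":0},{"dx":0.03,"dy":0.001,"dz":0.012,"rx":0,"ry":0.012,"rz":0},{"dx":0.05,"dy":0.001,"dz":0.012,"rx":0,"ry":0.012,"rz":0},{"dx":0.07,"dy":0.001,"dz":0.012,"rx":0,"ry":0.012,"rz":0},{"dx":0.09,"dy":0.001,"dz":0.012,"rx":0,"ry":0.012,"rz":0}]'
python3 -m inch '[{"dx":0.015,"dy":0,"dz":0,"rx":0,"ry":0,"rz":0},{"dx":0.03,"dy":0,"dz":0,"rx":0,"ry":0,"rz":0},{"dx":0.04,"dy":0,"dz":0,"rx":0,"ry":0,"rz":0},{"dx":0.05,"dy":0,"dz":0,"rx":0,"ry":0,"rz":0},{"dx":0.055,"dy":0,"dz":0,"rx":0,"ry":0,"rz":0}]'
python3 -c "
from h import *
indry()"
```

```text
time: 11.85
tool_pos: [0.5947, -0.0391, 0.168]
tool_rot: [-0.001, -0.03, 1.0, -0.0]
contact_force: [2.1, 0.3, 1.3]
gripper_width: -0.002
grasp_force: 1.2
time: 12.35
tool_pos: [0.5497, -0.0417, 0.1669]
tool_rot: [-0.003, -0.03, 1.0, -0.0]
contact_force: [1.5, 1.0, 1.3]
gripper_width: 0.002
grasp_force: 0.8
in dryer [-0.0293 -0.      0.1669]
```

```bash
python3 -m inch '[{"dx":0.006,"dy":0,"dz":0,"rx":0,"ry":0,"rz":0},{"dx":0.012,"dy":0,"dz":0,"rx":0,"ry":0,"rz":0},{"dx":0.017,"dy":0,"dz":0,"rx":0,"ry":0,"rz":0},{"dx":0.022,"dy":0,"dz":0,"rx":0,"ry":0,"rz":0},{"dx":0.022,"dy":0,"dz":0,"rx":0,"ry":0,"rz":0}]'
python3 -c "
from h import *
indry()"
```

```text
time: 12.85
tool_pos: [0.5319, -0.0428, 0.1667]
tool_rot: [-0.003, -0.03, 1.0, -0.0]
contact_force: [0.0, -0.7, -0.4]
gripper_width: -0.001
grasp_force: 0.0
in dryer [-0.0472  0.      0.1667]
```

```bash
for i in 1 2; do python3 -m inch '[{"dx":0.004,"dy":0,"dz":0,"rx":0,"ry":0,"rz":0},{"dx":0.008,"dy":0,"dz":0,"rx":0,"ry":0,"rz":0}]'; done
```

```text
time: 13.05
tool_pos: [0.5277, -0.043, 0.1669]
tool_rot: [-0.0, -0.03, 1.0, 0.0]
contact_force: [14.4, 1.5, -7.4]
gripper_width: -0.004
grasp_force: 7.4
time: 13.25
tool_pos: [0.5276, -0.0431, 0.1673]
tool_rot: [0.01, -0.03, 1.0, 0.0]
contact_force: [41.3, 3.1, -23.1]
gripper_width: 0.001
grasp_force: 20.8
```

The cover is at its stop (force rising, no motion). I'll back off.

```bash
python3 -m inch '[{"dx":-0.015,"dy":0,"dz":0,"rx":0,"ry":0,"rz":0},{"dx":-0.03,"dy":0,"dz":0,"rx":0,"ry":0,"rz":0},{"dx":-0.03,"dy":0,"dz":-0.05,"rx":0,"ry":0,"rz":0},{"dx":-0.03,"dy":0,"dz":-0.11,"rx":0,"ry":0,"rz":0},{"dx":-0.03,"dy":0,"dz":-0.17,"rx":0,"ry":0,"rz":0}]'
python3 - <<'E'
from h import *
indry()
# knob: panel mid dryer (-.030,.195,.118); slope 28deg, up slope = +x,+z
t=np.radians(28);u=np.array([np.cos(t),0,np.sin(t)]);n=np.array([-np.sin(t),0,np.cos(t)])
pm=np.array([-.03,.195,.118])-.010*u
G=pm+.028*n;print("knob grip dryer",G.round(4),"world",dry(G).round(4))
# view pose: tool z along -n, 130mm off. bar along u -> tool y along dryer y at rest; tool x=-u
Rt=D@np.stack([-u,np.cross(-n,-u),-n],1)
np.save("Rt.npy",Rt)
p=dry(pm+.16*n);print(p);go(p,Rt)
E
```

```text
time: 13.75
tool_pos: [0.544, -0.0419, 0.3035]
tool_rot: [-0.004, -0.03, 1.0, 0.0]
contact_force: [0.8, 0.5, 0.1]
gripper_width: -0.002
grasp_force: 0.0
in dryer [-3.500e-02  2.000e-04  3.035e-01]
knob grip dryer [-0.052  0.195  0.138] world [0.5157 0.1516 0.138 ]
[0.4538114  0.14797941 0.2545769 ]
d [0.0979 0.2436 0.0622] r [ 0.0006 -0.3315  0.0005]
```

```bash
python3 -m inch '[{"dx":0.02,"dy":0.05,"dz":0,"rx":0,"ry":-0.07,"rz":0},{"dx":0.04,"dy":0.1,"dz":0,"rx":0,"ry":-0.15,"rz":0},{"dx":0.06,"dy":0.15,"dz":0,"rx":0,"ry":-0.24,"rz":0},{"dx":0.08,"dy":0.2,"dz":0.03,"rx":0,"ry":-0.33,"rz":0},{"dx":0.098,"dy":0.2436,"dz":0.06,"rx":0,"ry":-0.3315,"rz":0}]' 0
python3 -m inch '[{"dx":0,"dy":0,"dz":0,"rx":0,"ry":0,"rz":0},{"dx":0,"dy":0,"dz":0,"rx":0,"ry":0,"rz":0}]' 0
python3 - <<'E'
from h import *
t=np.radians(28);u=np.array([np.cos(t),0,np.sin(t)]);n=np.array([-np.sin(t),0,np.cos(t)])
pm=np.array([-.03,.195,.118])-.010*u;Rt=np.load("Rt.npy")
go(dry(pm+.16*n),Rt);go(dry(pm+.013*n),Rt);print(state()["joint_pos"].round(3))
w=save("wrist","k.png");c=info("wrist");a=save("top","t2.png")
for q in(-.028,0,.028):print(proj(c,dry(pm+q*u+.035*n)).round(1))
for q in((1,0),(-1,0),(0,1),(0,-1)):print("skirt",proj(c,dry(pm+.029*q[0]*u+np.array([0,.029*q[1],0])+.008*n)).round(1))
o=np.zeros((420,800,3),np.uint8);o[:,:500]=w[:,40:540,::-1];o[:,500:]=cv2.resize(a[110:255,220:324,::-1],(300,420))
cv2.imwrite("pics/k2.png",o)
E
```

```text
time: 14.25
tool_pos: [0.4509, 0.1486, 0.2524]
tool_rot: [0.244, -0.029, 0.969, 0.007]
contact_force: [0.6, 0.5, -0.7]
gripper_width: 0.495
grasp_force: 0.0
time: 14.45
tool_pos: [0.4539, 0.1485, 0.255]
tool_rot: [0.243, -0.03, 0.97, 0.007]
contact_force: [0.7, -0.9, 1.1]
gripper_width: 0.502
grasp_force: 0.0
d [ 0.0004 -0.0007  0.0004] r [0.0006 0.0016 0.0023]
d [ 0.0009 -0.0008  0.1841] r [0.0006 0.0016 0.0023]
[ 0.199 -0.686  2.209 -0.072  1.132 -1.42 ]
[279.7 157.4]
[279.6 191.6]
[279.5 223.9]
skirt [279.4 215. ]
skirt [279.5 151.5]
skirt [311.9 184.1]
skirt [246.9 184.1]
```

View pics/k2.png

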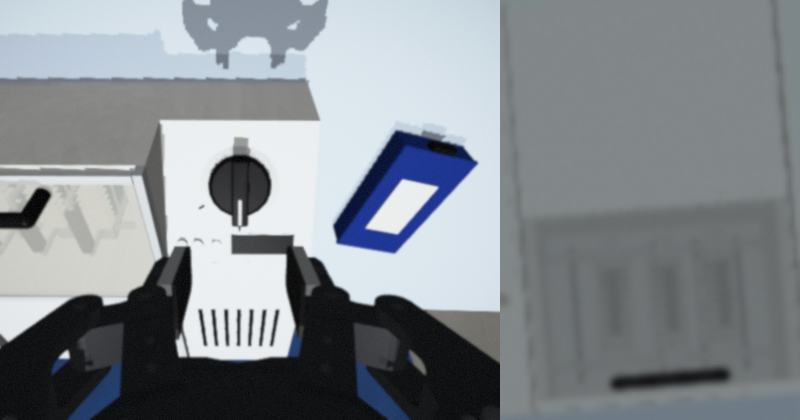

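The knob skirt is centred at (280,185) and the bar is upright at column 280, exactly as predicted. The top view shows the cover shut over three racks. I'll descend on the knob.

```bash
python3 -m inch '[{"dx":0.001,"dy":-0.0008,"dz":0.05,"rx":0,"ry":0.0016,"rz":0.002},{"dx":0.001,"dy":-0.0008,"dz":0.1,"rx":0,"ry":0.0016,"rz":0.002},{"dx":0.001,"dy":-0.0008,"dz":0.145,"rx":0,"ry":0.0016,"rz":0.002},{"dx":0.001,"dy":-0.0008,"dz":0.17,"rx":0,"ry":0.0016,"rz":0.002},{"dx":0.001,"dy":-0.0008,"dz":0.17,"rx":0,"ry":0.0016,"rz":0.002}]' 0
cat >k.py <<'E'
from h import *
t=np.radians(28);u=np.array([np.cos(t),0,np.sin(t)]);n=np.array([-np.sin(t),0,np.cos(t)])
pm=np.array([-.03,.195,.118])-.010*u;Rt=np.load("Rt.npy")
go(dry(pm+.013*n),Rt)
E
python3 k.py
```

```text
time: 15.05
tool_pos: [0.5183, 0.1489, 0.1322]
tool_rot: [0.239, -0.026, 0.971, 0.007]
contact_force: [-0.9, 0.7, -0.3]
gripper_width: 0.502
grasp_force: 0.0
d [-0.0008  0.0036  0.0109] r [-0.0014 -0.0035 -0.0033]
```

```bash
python3 -m inch '[{"dx":-0.001,"dy":0.0025,"dz":0.006,"rx":0,"ry":0,"rz":-0.002},{"dx":-0.001,"dy":0.0025,"dz":0.011,"rx":0,"ry":0,"rz":-0.002},{"dx":-0.001,"dy":0.0025,"dz":0.011,"rx":0,"ry":0,"rz":-0.002}]' 0
python3 k.py
python3 -m inch '[{"dx":0,"dy":0,"dz":0,"rx":0,"ry":0,"rz":0},{"dx":0,"dy":0,"dz":0,"rx":0,"ry":0,"rz":0},{"dx":0,"dy":0,"dz":0,"rx":0,"ry":0,"rz":0},{"dx":0,"dy":0,"dz":0,"rx":0,"ry":0,"rz":0},{"dx":0,"dy":0,"dz":0,"rx":0,"ry":0,"rz":0}]' -1
python3 k.py; python3 -c "
from h import *
print(state()['ft_torque'])"
```

```text
time: 15.35
tool_pos: [0.5236, 0.1532, 0.1291]
tool_rot: [0.243, -0.029, 0.97, 0.007]
contact_force: [-0.1, -0.4, 0.8]
gripper_width: 0.499
grasp_force: 0.0
d [ 0.0036 -0.0014  0.0043] r [0.0003 0.002  0.0003]
time: 15.85
tool_pos: [0.5229, 0.1537, 0.1289]
tool_rot: [0.243, -0.029, 0.97, 0.008]
contact_force: [-6.4, 1.0, 6.9]
gripper_width: 0.147
grasp_force: 59.7
d [ 0.0028 -0.0021  0.0044] r [0.0008 0.0014 0.0005]
[0.17008766 0.65816225 0.09781454]
```

```bash
python3 -m inch '[{"dx":0.001,"dy":0,"dz":0,"rx":0,"ry":0,"rz":0.06},{"dx":0.002,"dy":-0.001,"dz":0,"rx":0,"ry":0,"rz":0.13},{"dx":0.002,"dy":-0.001,"dz":0,"rx":0,"ry":0,"rz":0.21},{"dx":0.002,"dy":-0.001,"dz":0,"rx":0,"ry":0,"rz":0.29},{"dx":0.002,"dy":-0.001,"dz":0,"rx":0,"ry":0,"rz":0.37}]'
cat >r.py <<'E'
from h import *
s=state();R=q2R(s["tool_rot"]);print("turn deg",np.degrees((Rn.from_matrix(np.load("Rt.npy")).inv()*R).as_rotvec()).round(1),"tool force",R.inv().apply(s["contact_force"]).round(1),"torque",R.inv().apply(s["ft_torque"]).round(2))
E
python3 r.py;python3 k.py
```

```text
time: 16.35
tool_pos: [0.5227, 0.1532, 0.1288]
tool_rot: [0.233, 0.24, 0.94, 0.075]
contact_force: [1.2, 4.1, 1.6]
gripper_width: 0.147
grasp_force: 59.0
turn deg [-0.2 -0.3 32. ] tool force [ 0.4  4.5 -0.7] torque [-0.41  0.12 -0.14]
d [ 0.0013 -0.0025  0.0044] r [ 0.0022  0.0033 -0.3724]
```

```bash
python3 -m inch '[{"dx":0,"dy":0,"dz":0,"rx":0,"ry":0,"rz":0.08},{"dx":0,"dy":0,"dz":0,"rx":0,"ry":0,"rz":0.16},{"dx":0,"dy":0,"dz":0,"rx":0,"ry":0,"rz":0.24},{"dx":0,"dy":0,"dz":0,"rx":0,"ry":0,"rz":0.3},{"dx":0,"dy":0,"dz":0,"rx":0,"ry":0,"rz":0.33}]'
python3 r.py
python3 -m inch '[{"dx":0,"dy":0,"dz":0,"rx":0,"ry":0,"rz":0.012},{"dx":0,"dy":0,"dz":0,"rx":0,"ry":0,"rz":0.025}]'
python3 r.py
```

```text
time: 16.85
tool_pos: [0.5224, 0.1529, 0.1287]
tool_rot: [0.207, 0.461, 0.853, 0.129]
contact_force: [-0.5, 1.9, 2.5]
gripper_width: 0.148
grasp_force: 59.3
turn deg [-0.2 -0.2 60.2] tool force [ 1.2  1.7 -2.4] torque [ 0.02  0.22 -0.17]
time: 17.05
tool_pos: [0.5224, 0.1528, 0.1286]
tool_rot: [0.205, 0.476, 0.845, 0.132]
contact_force: [-0.5, 3.2, 5.3]
gripper_width: 0.15
grasp_force: 61.3
turn deg [-0.2 -0.2 62.2] tool force [ 1.8  3.5 -4.8] torque [-0.27  0.43 -1.01]
```

The knob is at its stop (62°, torque 1 N m). Releasing fully and retreating.

```bash
python3 -m inch '[{"dx":0,"dy":0,"dz":0,"rx":0,"ry":0,"rz":0},{"dx":0,"dy":0,"dz":0,"rx":0,"ry":0,"rz":0},{"dx":0,"dy":0,"dz":0,"rx":0,"ry":0,"rz":0},{"dx":0,"dy":0,"dz":0,"rx":0,"ry":0,"rz":0},{"dx":0,"dy":0,"dz":-0.005,"rx":0,"ry":0,"rz":0}]' 1
python3 -m inch '[{"dx":0,"dy":0,"dz":-0.02,"rx":0,"ry":0,"rz":0},{"dx":0,"dy":0,"dz":-0.05,"rx":0,"ry":0,"rz":0},{"dx":0,"dy":0,"dz":-0.1,"rx":0,"ry":0,"rz":0},{"dx":0,"dy":0,"dz":-0.15,"rx":0,"ry":0,"rz":0},{"dx":0,"dy":0,"dz":-0.2,"rx":0,"ry":0,"rz":0}]' 1
python3 -m inch '[{"dx":0,"dy":0,"dz":-0.05,"rx":0,"ry":0,"rz":0},{"dx":0,"dy":0,"dz":-0.08,"rx":0,"ry":0,"rz":0},{"dx":0,"dy":0,"dz":-0.08,"rx":0,"ry":0,"rz":0}]' 1
python3 - <<'E'
from h import *
a=save("top","t3.png")[:,:,::-1];b=save("scene","s3.png")[:,:,::-1]
o=np.zeros((520,800,3),np.uint8);o[:,:390]=cv2.resize(a[110:263,220-57:335-57],(390,520));o[:515,392:792]=cv2.resize(b[170:350,200:340],(400,515))
cv2.imwrite("pics/z.png",np.clip(o*1.3,0,255).astype(np.uint8))
E
```

```text
time: 17.55
tool_pos: [0.5189, 0.1517, 0.1296]
tool_rot: [0.203, 0.477, 0.845, 0.131]
contact_force: [-0.3, -0.0, 0.2]
gripper_width: 0.976
grasp_force: 0.0
time: 18.05
tool_pos: [0.4434, 0.1472, 0.2732]
tool_rot: [0.204, 0.477, 0.845, 0.131]
contact_force: [0.9, 0.3, -0.0]
gripper_width: 1.002
grasp_force: 0.0
time: 18.35
tool_pos: [0.4148, 0.146, 0.3343]
tool_rot: [0.207, 0.477, 0.844, 0.135]
contact_force: [0.4, -0.4, 0.5]
gripper_width: 0.996
grasp_force: 0.0
```

View pics/z.png

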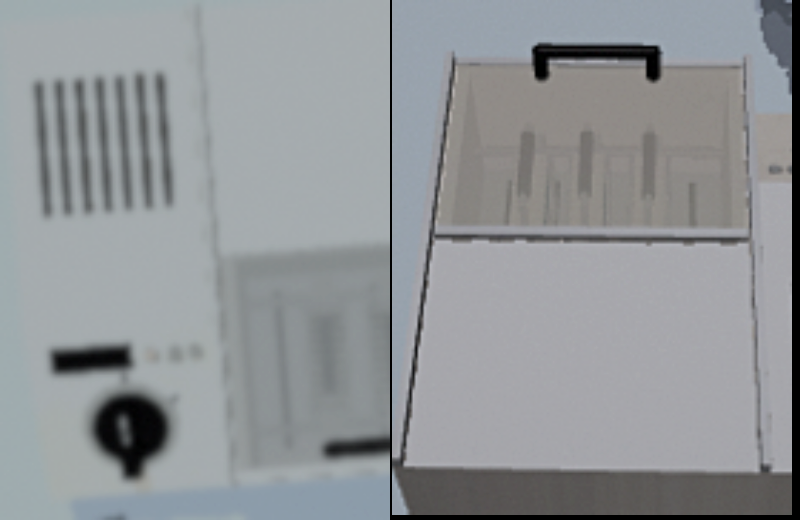

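The knob is back at rest (bar straight down at (130,430)). The cover is shut, with its back edge along the chamber's rear rim, and three evenly spaced racks hang under it. Handing in.

```bash
python3 -c "
from plant import ticket
print(ticket.job_done())"
```

```text
the job is handed in; nothing more can be done
None
```

I handed the job in at about 18 s: the rack hangs by both ears between the two others, the cover is pushed to its stop, and the start knob was turned to its stop and sprang back; one risk is that the wrist force read 41 N for a moment as the fingers met the cover stop.

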